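Open the ring jar on the silversmith's bench

TASK

Open the larger of the two lidded stoneware jars so the silver rings inside can be reached: lift its lid straight off by the knob and set it down gently, knob up, in the middle of the white plate, then let go. Leave the large jar and the plate where they stand, and leave the small jar shut and undisturbed.

Things in the scene. Friction and masses are not known exactly. Their poses are not given: they have to be found in the camera images.
- large_lid_knob (a point): Centre of the upright knob (cylinder, 28 mm across, 36 mm tall) on the LARGE jar's loose lid; z up. Buff stoneware, lid and knob about 0.34 kg. Knob top 18 mm above this point, lid's flat top face 18 mm below. Lid: disc 124 mm across, 8 mm thick; under it a boss 94 mm across, 8 mm deep, loose in the jar's mouth (7 mm play). Lowest face 34 mm below this point.
- large_jar: The LARGE buff stoneware jar: round, upright, 120 mm across, 100 mm tall, wall 6 mm, about 1.2 kg, standing loose on the bench, silver rings inside. Origin: centre of its underside, z up. With the lid on, the knob's centre is 126 mm above this origin.
- plate: Round white china plate, 210 mm across, 16 mm high, about 0.55 kg, loose on the bench. Its flat floor is about 160 mm across, 5 mm above the bench. Origin: centre of its underside, z up. With the lid set down on it, the knob's centre is 39 mm above this origin.
- small_lid_knob (a point): Centre of the knob on the lid of the SMALL jar, to be left alone: same buff stoneware, jar 84 mm across and 70 mm tall, lid 88 mm across, knob 22 mm across. This point is 96 mm above the bench, the knob's top 114 mm.
There are look-alikes about, which are no part of the job. What is shaped like the large_jar but orange or pink is not meant.

How it is judged:
On the way:
1. the large jar's lid is lifted clear above its jar, about upright (z of large_lid_knob in the frame of large_jar above 0.15 m and horizontal distance between large_lid_knob and large_jar below 0.06 m and angle between large_lid_knob's own z axis and vertical below 0.35 rad), for 0.1 s.
At the end, for the whole second after the job is handed in: The large jar's lid lies at rest on the plate, knob up (within 10 degrees) and within 25 mm of the plate's centre; the large jar stands upright and open within 30 mm of where it was, the plate is within 30 mm of where it was, and the small jar's lid is still on, within 20 mm of where it was (horizontal distance between large_lid_knob and plate below 0.025 m and z of large_lid_knob in the frame of plate between 0.03 and 0.046 m and angle between large_lid_knob's own z axis and vertical below 0.17 rad and angle between large_jar's own z axis and vertical below 0.1 rad and distance of each of large_jar, plate from where it was at the start of the episode below 0.03 m and distance of small_lid_knob from where it was at the start of the episode below 0.02 m and linear speed of large_lid below 0.02 m/s); the robot touches nothing.
It fails at once if the lid is dropped or banged onto the plate (faster than 0.6 m/s just above it) (horizontal distance between large_lid_knob and plate below 0.08 m and z of large_lid_knob in the frame of plate below 0.06 m and linear speed of large_lid above 0.6 m/s).
It fails at once if the small jar or its lid is shifted by more than 20 mm (distance of small_lid_knob from where it was at the start of the episode above 0.02 m).
It fails at once if the large jar is knocked over (angle between large_jar's own z axis and vertical above 0.4 rad).
It also fails if it takes over 42 s, if anything falls off the work surface, if the arm or the gripper's body presses on something with over 40 N, if the wrist force passes 120 N, or if a joint passes its speed limit or range.

ROBOT

A 6-joint arm with a two-finger parallel gripper is mounted at the origin on the work surface. World frame = base frame: x ahead of the robot, y to its left, z up, the work surface at z = 0. Lengths are in m, angles in rad, forces in N, time in s.
With the tool pointing down it reaches from about 0.35 to 0.775 m from the base axis. Payload 5.5 kg.
Tool frame: the origin (TCP) lies between the finger pads; the fingertips stand env.nose_length ahead of it and the grasp point (between the pads) lies 8 mm behind it (env.nose_length is the distance from the TCP to the fingertips, in m); z points along the fingers, y is the direction in which the jaws open and shut (so a half turn about z gives the same grasp; the last joint's range is limited). The gripper opens to 85 mm and grips with 20 to 120 N. Pads are 22 mm wide; open, the fingers measure 114 mm over their backs; the gripper's body (76 mm by 85 mm) begins 54 mm behind the grasp point. The pads swing forward as they close: fully open they stand 13 mm farther back than shut.
Start: joints at [-1.281, 0.313, 0.046, 1.304, 0, 1.431], TCP at [0.24, -0.523, 0.242] pointing down, gripper open.
Joint ranges: [-2.76, 2.76], [-0.86, 1.69], [-1.03, 1.26], [-2.2, 2.34], [-1.47, 1.5], [-3.14, 3.14]. Speed limits (rad/s): [2.57, 2.57, 3.14, 3.14, 3.14, 3.14].

INTERFACE

Orientations are given as a unit quaternion [w, x, y, z].
In Python, from workcell import env gives the robot as it stands. The module is installed in compiled form; this text tells all that it offers.
- The arm moves only by the shell command python3 -m creep 'ROWS' [FORCE]. ROWS is a JSON object of lists of equal length, an entry for each row: "hand": the finger opening in mm, from 0 to 85.4; "delta_pos": the shift along the tool's x, y, z scaled (see below), a list of three; "turn": the turn about the tool's z scaled (see below). In form: {"hand": [hand, ...], "delta_pos": [[dx, dy, dz], ...], "turn": [turn, ...]}. A call has exactly 5 rows; each row shifts and turns the commanded pose from where the row before left it, along the tool's axes as they then stand; what a row does not reach is not made up. The controller multiplies each number of a shift by 0.8 m and each number of a turn by 5 degrees. A row lasts 1/12 s, in which the tool goes at most 41.7 mm and 7.16 degrees, less where a joint would pass 70% of its speed; a pose out of reach is approached as far as the arm can. A call with a number of a shift or a turn outside -1 to 1 is refused whole. A call with a gripper value outside its range is refused whole. The fingers move at their own pace and stop on an object; FORCE is the grip in N (left out, the last holds). Time passes only in rows, so rows that do not move let the fingers close, or fill a call up. It gives the time, the measured TCP pose, the force and the opening at its end, in the units of the state.
- env.get_state(): the state, without advancing time (a new reading comes with each control period).
- env.read_camera(name): name is "scene" or "side" or "wrist"; returns a dict with "pixels" (420x560x3 uint8, red, green, blue), "depth" (420x560 float32, m along the optical axis (not along the pixel's ray), 0 where there is no reading), "fx", "fy", "cx", "cy" (pixels), "origin" and "orientation" of the camera in the world. Camera axes: x right, y down, z forward; pixel columns grow to the right and rows downward; lengths in m; the calibration is good to about 2 mm. A picture is of the moment at which its call begins.
- env.hand_in(): hands the job in, once; it reports no verdict.
Trained networks look in the newest picture that a camera, given by its name, has taken for a name from the list of things; names that differ only in an ending like _2 or _b are one class to them, and where a whole thing is asked for, a point or a joint stands for the part that bears it (a point fixed in the world has none). Each returns a list of dicts, best first, with "score" (0 to 1); they miss things now and then, are a little off and sometimes report something else, mostly with a low value. They report only what shows in the picture. A call takes as long as a camera call. They do not tell look-alikes from the thing itself.
- env.find_in(camera, target): "location" ([row, column] in pixels, amid what is visible of it).
- env.pinpoint(camera, target): "location" ([row, column] in pixels: a listed point, or the origin of a listed thing).
The state is a dict: "clock": time; "joint_pos": joint angles; "qvel": joint speeds; "tau": joint torques, N m; "tcp_pos": TCP position; "orientation": TCP orientation; "wrist_force": force on the tool from outside, world axes, zero at the start; "ft_torque": the same for the moment, N m; "finger_gap": finger opening in m.
Only numpy, scipy, OpenCV 4.12 (cv2) and the standard library are available. Lean on these libraries where they do the work, as an engineer would, in place of code of your own. Each camera call takes 0.05 s, during which the arm holds its last target.

## Working session

There is one attempt and no reset: what is moved stays moved. The work goes in short steps, Python scripts to look and compute and a shell command to move; the robot and the scene stay as the last step left them, time stands still between calls to the robot, and variables do not carry over. Pictures are saved under pics/ and viewed, and the job is handed in when it is done.

```bash
mkdir -p pics
cat > h.py <<'E'
import numpy as np, cv2
from scipy.spatial.transform import Rotation as R
from workcell import env
def rot(q): return R.from_quat([q[1],q[2],q[3],q[0]]).as_matrix()
def world(c,r,col,d):
    p=np.array([(col-c['cx'])/c['fx']*d,(r-c['cy'])/c['fy']*d,d]); return np.array(c['origin'])+rot(c['orientation'])@p
def cloud(c):
    d=c['depth']; r,cc=np.mgrid[:d.shape[0],:d.shape[1]]
    p=np.stack([(cc-c['cx'])/c['fx']*d,(r-c['cy'])/c['fy']*d,d],-1)
    return p@rot(c['orientation']).T+np.array(c['origin'])
def save(c,n): cv2.imwrite('pics/'+n,c['pixels'][:,:,::-1])
E
python3 - <<'E'
from h import *
for n in ['scene','side']:
    c=env.read_camera(n); save(c,n+'1.png'); np.savez('/tmp/'+n,**c); P=cloud(c)
    for t in ['large_lid_knob','large_jar','plate','small_lid_knob']:
        for f in (env.pinpoint,env.find_in):
            for d in f(n,t)[:3]:
                r,q=map(int,d['location']); print(n,t,f.__name__,round(d['score'],2),r,q,P[r,q].round(3))
print(env.get_state(),env.nose_length)
E
```

```text
scene large_lid_knob call 0.69 154 344 [0.5   0.255 0.136]
scene large_lid_knob call 0.84 162 344 [0.503 0.256 0.111]
scene large_lid_knob call 0.66 303 176 [ 0.48  -0.289  0.002]
scene large_jar call 0.8 194 343 [0.535 0.221 0.041]
scene large_jar call 0.71 156 311 [0.366 0.285 0.049]
scene large_jar call 0.68 226 304 [0.555 0.042 0.058]
scene large_jar call 0.67 140 312 [0.3   0.366 0.036]
scene large_jar call 0.63 210 306 [0.482 0.134 0.006]
scene large_jar call 0.57 186 345 [0.538 0.221 0.07 ]
scene plate call 0.51 155 344 [0.501 0.255 0.133]
scene plate call 0.84 305 177 [ 0.487 -0.292  0.003]
scene small_lid_knob call 0.88 245 302 [ 0.624 -0.045  0.106]
scene small_lid_knob call 0.56 254 302 [ 0.624 -0.043  0.076]
side large_lid_knob call 0.57 246 208 [0.488 0.281 0.14 ]
side large_lid_knob call 0.92 258 210 [0.486 0.28  0.113]
side large_lid_knob call 0.69 176 336 [ 0.493 -0.299  0.005]
side large_jar call 0.7 298 211 [0.46  0.317 0.056]
side large_jar call 0.66 351 273 [0.291 0.38  0.075]
side large_jar call 0.6 246 255 [0.479 0.14  0.052]
side large_jar call 0.97 332 272 [0.
[... 268 characters left out ...]
 -0.029  0.097]
{'clock': 0.9, 'joint_pos': array([-1.28058498e+00,  3.13155375e-01,  4.61100440e-02,  1.30364451e+00,
       -5.16562974e-06,  1.43121657e+00]), 'qvel': array([ 0.00250921,  0.000245  ,  0.00111909,  0.00018256, -0.00088429,
        0.00277539]), 'tau': array([-5.70106276e-04, -4.80451262e+01,  2.98811692e+01,  1.34178445e-04,
       -6.90796668e-06,  3.64435607e-06]), 'tcp_pos': array([ 0.23959919, -0.52272931,  0.24235271]), 'orientation': array([5.32850942e-05, 9.76998672e-01, 2.13245382e-01, 1.43065700e-06]), 'wrist_force': array([-0.12848867,  0.27952029, -0.56186272]), 'ft_torque': array([-0.0477106 , -0.05480957, -0.00915465]), 'finger_gap': 0.08529783949453441} 0.011
```

View pics/scene1.png

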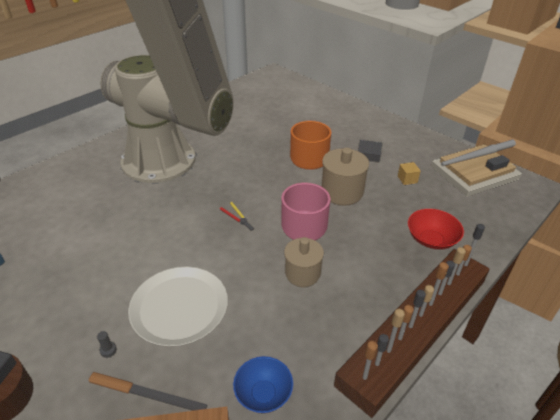

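View pics/side1.png

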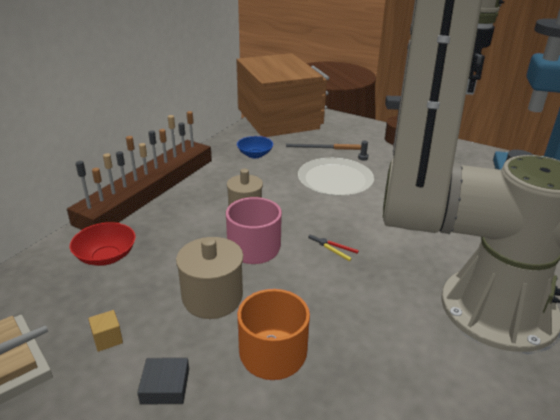

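The scene view shows two buff lidded jars, at about (175,344) and (262,303). The pink pot (212,306) and orange pot (145,311) are open look-alikes. The one at (175,344) is wider, so it should be the large jar. Next I'll check sizes with the cloud and an enlarged crop.

Run:
```python
from h import *
from scipy.optimize import least_squares
S=dict(np.load('/tmp/scene.npz')); D=dict(np.load('/tmp/side.npz'))
def circ(q,r=None):
    f=lambda x:np.hypot(q[:,0]-x[0],q[:,1]-x[1])-(r if r else x[2])
    s=least_squares(f,[*q.mean(0)[:2],.05],loss='soft_l1',f_scale=.002); return s.x.round(4),np.abs(s.fun).mean().round(4)
for n,c in (('scene',S),('side',D)):
    P=cloud(c).reshape(-1,3); P=P[c['depth'].ravel()>0]
    for nm,xy,z1,z2,rk in (('large',(.49,.27),.108,.144,.014),('small',(.615,-.035),.078,.114,.011)):
        near=P[np.hypot(P[:,0]-xy[0],P[:,1]-xy[1])<.09]
        k=near[(near[:,2]>z1+.008)]; 
        kt=near[near[:,2]>z2-.004]
        lid=near[abs(near[:,2]-z1)<.004]
        print(n,nm,'knob',len(k),circ(k,rk),'top',kt.mean(0).round(4),kt[:,2].max().round(4),'lid z',np.median(lid[:,2]).round(4),'ext',np.ptp(lid,axis=0).round(3), 'minmaxmid',((lid.max(0)+lid.min(0))/2).round(4))
    # plate: rim
    q=P[np.hypot(P[:,0]-.49,P[:,1]+.29)<.14]; q2=q[(q[:,2]>.010)&(q[:,2]<.02)]
    print(n,'plate',len(q2),circ(q2),((q2.max(0)+q2.min(0))/2).round(4),np.ptp(q2,axis=0).round(3))
    px=c['pixels'].astype(int).reshape(-1,3)[c['depth'].ravel()>0]
    m=(px.min(1)>165)&(np.hypot(P[:,0]-.49,P[:,1]+.29)<.14)&(P[:,2]<.03)
    q=P[m]; print('white',m.sum(),((q.max(0)+q.min(0))/2).round(4),np.ptp(q,axis=0).round(3))
cv2.imwrite('pics/crop.png',cv2.resize(S['pixels'][120:300,250:400,::-1],None,fx=3.3,fy=3.3,interpolation=cv2.INTER_CUBIC))
# tool axes
s=env.get_state(); print(rot(s['orientation']).round(3))
```

```text
scene large knob 127 (array([0.4993, 0.2694, 0.05  ]), np.float64(0.0026)) top [0.4998 0.2671 0.1419] 0.1438 lid z 0.106 ext [0.122 0.123 0.008] minmaxmid [0.501  0.2675 0.108 ]
scene small knob 130 (array([ 0.6218, -0.0335,  0.05  ]), np.float64(0.002)) top [ 0.6229 -0.0353  0.1118] 0.1146 lid z 0.0761 ext [0.086 0.087 0.008] minmaxmid [ 0.6228 -0.035   0.078 ]
scene plate 1045 (array([ 0.4936, -0.2902,  0.0995]), np.float64(0.0027)) [ 0.4929 -0.29    0.0138] [0.211 0.208 0.008]
white 4689 [ 0.481  -0.2793  0.0079] [0.183 0.183 0.019]
side large knob 272 (array([0.4966, 0.2692, 0.05  ]), np.float64(0.0024)) top [0.4946 0.2718 0.1427] 0.1453 lid z 0.1072 ext [0.125 0.124 0.008] minmaxmid [0.4961 0.2703 0.1079]
side small knob 112 (array([ 0.6199, -0.0333,  0.05  ]), np.float64(0.002)) top [ 0.6179 -0.0306  0.1126] 0.1157 lid z 0.077 ext [0.086 0.09  0.008] minmaxmid [ 0.6182 -0.0317  0.0779]
side plate 419 (array([ 0.4906, -0.2875,  0.0993]), np.float64(0.0033)) [ 0.4917 -0.2888  0.0146] [0.21  0.213 0.009]
white 2105 [ 0.4905 -0.2868  0.0083] [0.205 0.209 0.018]
[[ 0.909  0.417  0.   ]
 [ 0.417 -0.909 -0.   ]
 [-0.     0.    -1.   ]]
```

View pics/crop.png

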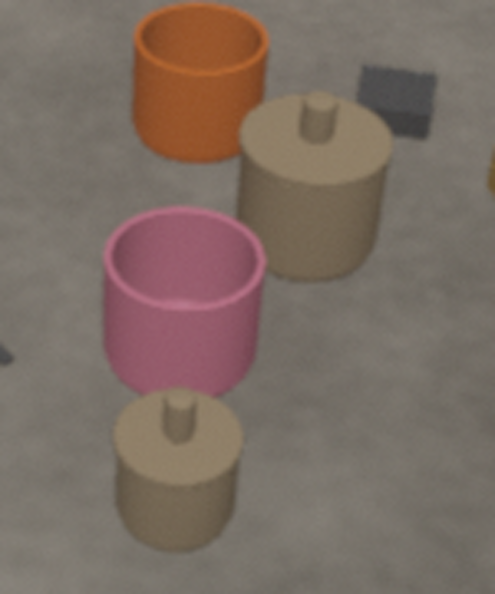

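The crop confirms the target: the wider buff jar, whose lid measures 122–125 mm, with its knob at about (0.498, 0.269). The small lid measures 87 mm and sits at (0.621, -0.034). The plate's centre is at about (0.492, -0.289), with a rim diameter of 210 mm. The heights match the given sizes too. I'll turn the tool first so that its x axis lies along world +y, which also keeps joint 6 in range.

```bash
python3 -m creep '{"hand":[85,85,85,85,85],"delta_pos":[[0,0,0],[0,0,0],[0,0,0],[0,0,0],[0,0,0]],"turn":[-0.87,-0.87,-0.87,-0.87,-0.87]}' 40
python3 -m creep '{"hand":[85,85,85,85,85],"delta_pos":[[0,0,0],[0,0,0],[0,0,0],[0,0,0],[0,0,0]],"turn":[-0.87,-0.87,-0.87,-0.87,-0.87]}'
python3 -m creep '{"hand":[85,85,85,85,85],"delta_pos":[[0,0,0],[0,0,0],[0,0,0],[0,0,0],[0,0,0]],"turn":[-0.87,-0.87,-0.87,-0.87,-0.87]}'
python3 -c "
from h import *
s=env.get_state();print(rot(s['orientation']).round(3),s['joint_pos'].round(3))"
```

```text
clock: 1.32
tcp_pos: [0.2396, -0.5227, 0.2423]
orientation: [0.0, 0.918, 0.395, 0.0]
wrist_force: [0.3, -0.5, 0.6]
finger_gap: 0.0849
clock: 1.73
tcp_pos: [0.2396, -0.5227, 0.2423]
orientation: [0.0, 0.827, 0.562, -0.0]
wrist_force: [0.5, -0.0, -0.2]
finger_gap: 0.0852
clock: 2.15
tcp_pos: [0.2396, -0.5228, 0.2423]
orientation: [0.0, 0.707, 0.708, -0.0]
wrist_force: [-0.7, 0.3, -0.2]
finger_gap: 0.0846
[[-0.002  1.    -0.   ]
 [ 1.     0.002 -0.   ]
 [-0.    -0.    -1.   ]] [-1.281  0.313  0.046  1.304 -0.     0.289]
```

```bash
python3 -m creep '{"hand":[85,85,85,85,85],"delta_pos":[[0.036,0.032,0],[0.036,0.032,0],[0.036,0.032,0],[0.036,0.032,0],[0.036,0.032,0]],"turn":[0,0,0,0,0]}'
python3 -m creep '{"hand":[85,85,85,85,85],"delta_pos":[[0.036,0.032,0],[0.036,0.032,0],[0.036,0.032,0],[0.036,0.032,0],[0.036,0.032,0]],"turn":[0,0,0,0,0]}'
python3 -m creep '{"hand":[85,85,85,85,85],"delta_pos":[[0.05,0,0],[0.05,0,0],[0.05,0,0],[0.05,0,0],[0.05,0,0]],"turn":[0,0,0,0,0]}'
python3 -m creep '{"hand":[85,85,85,85,85],"delta_pos":[[0.05,0,0],[0.05,0,0],[0.05,0,0],[0.04,0,0],[0.03,0,0]],"turn":[0,0,0,0,0]}'
python3 -m creep '{"hand":[85,85,85,85,85],"delta_pos":[[0.03,0,0],[0.02,0,0],[0.01,0,0],[0,0,0],[0,0,0]],"turn":[0,0,0,0,0]}'
python3 - <<'E'
from h import *
c=env.read_camera('wrist'); save(c,'w1.png'); P=cloud(c).reshape(-1,3); P=P[c['depth'].ravel()>0]
s=env.get_state();print(s['tcp_pos'],s['joint_pos'].round(2))
n=P[np.hypot(P[:,0]-.498,P[:,1]-.269)<.09]
k=n[abs(n[:,2]-.142)<.005]; l=n[abs(n[:,2]-.108)<.005]
print(len(k),k.mean(0),(k.max(0)+k.min(0))/2,np.ptp(k,axis=0)); print(len(l),(l.max(0)+l.min(0))/2,np.ptp(l,axis=0))
E
```

```text
clock: 2.57
tcp_pos: [0.3687, -0.3777, 0.2425]
orientation: [0.0, 0.708, 0.706, -0.0]
wrist_force: [1.3, -0.7, -0.4]
finger_gap: 0.0851
clock: 2.98
tcp_pos: [0.4973, -0.2337, 0.2426]
orientation: [0.0, 0.708, 0.706, 0.0]
wrist_force: [0.1, -1.5, -0.3]
finger_gap: 0.0849
clock: 3.4
tcp_pos: [0.4964, -0.0334, 0.2424]
orientation: [0.0, 0.708, 0.706, 0.0]
wrist_force: [0.7, -0.3, -0.2]
finger_gap: 0.085
clock: 3.82
tcp_pos: [0.4966, 0.1435, 0.2425]
orientation: [0.0, 0.707, 0.707, 0.0]
wrist_force: [0.2, -0.1, -0.6]
finger_gap: 0.0849
clock: 4.23
tcp_pos: [0.4971, 0.1885, 0.2422]
orientation: [0.0, 0.708, 0.707, -0.0]
wrist_force: [0.1, -0.4, -0.2]
finger_gap: 0.0849
[0.49713871 0.18803446 0.24221522] [ 0.21  0.23 -0.07  1.28 -0.    1.78]
1235 [0.49689182 0.26903831 0.14393494] [0.49650212 0.26896627 0.1429446 ] [0.02703638 0.02704049 0.00717656]
17863 [0.4968167  0.26877249 0.10828908] [0.12284269 0.12299498 0.00582613]
```

View pics/w1.png

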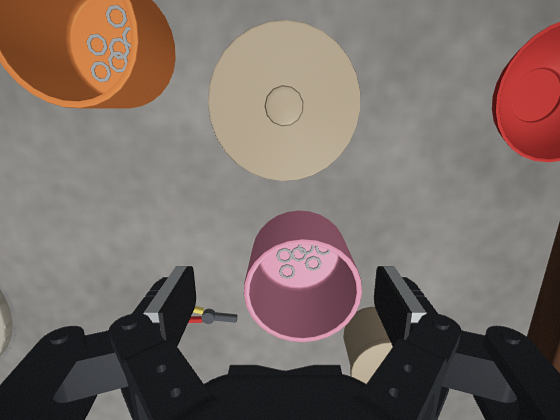

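The wrist view shows the large lid at about (100,284) with its knob at (106,284), and nothing near it. All three cameras agree on (0.497, 0.269), knob top 0.144. Next I'll centre over the knob and go down in two stages.

```bash
python3 -m creep '{"hand":[85,85,85,85,85],"delta_pos":[[0.03,0,0],[0.03,0,0],[0.03,0,0],[0.011,0,0],[0,0,0]],"turn":[0,0,0,0,0]}'
python3 -m creep '{"hand":[85,85,85,85,85],"delta_pos":[[0,0,0.02],[0,0,0.02],[0,0,0.02],[0,0,0.02],[0,0,0]],"turn":[0,0,0,0,0]}'
python3 - <<'E'
from h import *
c=env.read_camera('side'); save(c,'s2.png')
s=env.get_state();print(s['tcp_pos'],s['wrist_force'])
E
```

```text
clock: 4.7
tcp_pos: [0.4976, 0.2699, 0.2421]
orientation: [0.0, 0.708, 0.707, -0.0]
wrist_force: [-0.1, -0.4, 0.1]
finger_gap: 0.0845
clock: 5.12
tcp_pos: [0.4957, 0.2669, 0.1751]
orientation: [-0.001, 0.709, 0.706, -0.003]
wrist_force: [0.1, -0.3, -0.7]
finger_gap: 0.0851
[0.49630094 0.26738721 0.17681683] [-0.87545545  0.39449979  0.21522149]
```

View pics/s2.png

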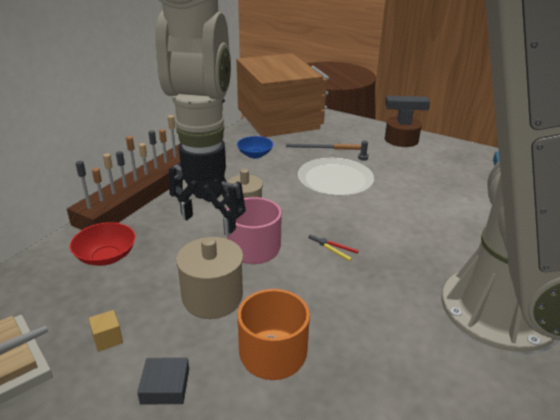

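The side view shows the open fingers straddling the air above the knob (248,208), clear of the neighbours. Now I'll go down to TCP z of about 0.125 and close.

```bash
python3 -m creep '{"hand":[85,85,85,85,85],"delta_pos":[[0,0,0.02],[0,0,0.02],[0,0,0.015],[0,0,0.009],[0,0,0]],"turn":[0,0,0,0,0]}'
python3 -m creep '{"hand":[40,40,40,40,40],"delta_pos":[[0,0,0],[0,0,0],[0,0,0],[0,0,0],[0,0,0]],"turn":[0,0,0,0,0]}'
python3 - <<'E'
from h import *
c=env.read_camera('wrist'); save(c,'w3.png')
s=env.get_state();print(s['tcp_pos'],s['wrist_force'],s['finger_gap'])
E
```

```text
clock: 5.58
tcp_pos: [0.497, 0.2685, 0.1265]
orientation: [-0.0, 0.708, 0.706, -0.001]
wrist_force: [-0.1, 0.1, -0.3]
finger_gap: 0.0847
clock: 6.0
tcp_pos: [0.4976, 0.2696, 0.1277]
orientation: [0.0, 0.708, 0.706, 0.0]
wrist_force: [-0.7, 0.1, -1.0]
finger_gap: 0.0399
[0.49753493 0.26960031 0.12751702] [-0.07891462  0.08406316  0.24341585] 0.03945680321582386
```

View pics/w3.png

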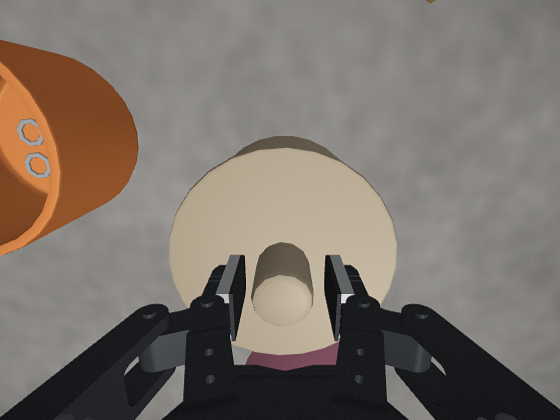

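The knob (300,283) sits centred between the pads. I'll lower 2 mm, close, and start the lift slowly.

```bash
python3 -m creep '{"hand":[30,22,22,22,22],"delta_pos":[[0,0,0.003],[0,0,0],[0,0,0],[0,0,0],[0,0,0]],"turn":[0,0,0,0,0]}' 60
python3 -m creep '{"hand":[15,15,15,15,15],"delta_pos":[[0,0,0],[0,0,0],[0,0,0],[0,0,0],[0,0,0]],"turn":[0,0,0,0,0]}'
python3 -m creep '{"hand":[15,15,15,15,15],"delta_pos":[[0,0,-0.004],[0,0,-0.004],[0,0,-0.004],[0,0,-0.004],[0,0,-0.004]],"turn":[0,0,0,0,0]}'
python3 - <<'E'
from h import *
c=env.read_camera('side'); save(c,'s4.png')
s=env.get_state();print(s['tcp_pos'],s['wrist_force'],s['ft_torque'],s['finger_gap'])
E
```

```text
clock: 6.47
tcp_pos: [0.4974, 0.2696, 0.1249]
orientation: [0.0, 0.708, 0.706, 0.0]
wrist_force: [-0.6, 0.3, 2.6]
finger_gap: 0.026
clock: 6.88
tcp_pos: [0.4975, 0.2696, 0.1249]
orientation: [0.0, 0.708, 0.706, 0.0]
wrist_force: [-0.5, 0.6, 4.3]
finger_gap: 0.0266
clock: 7.3
tcp_pos: [0.4971, 0.2693, 0.1406]
orientation: [-0.0, 0.708, 0.706, -0.0]
wrist_force: [0.3, -0.7, -2.3]
finger_gap: 0.0263
[0.49753223 0.26950597 0.14139214] [-0.04571367 -0.84949921 -1.816315  ] [-0.05091472 -0.02234483  0.00747147] 0.02584756223967101
```

View pics/s4.png

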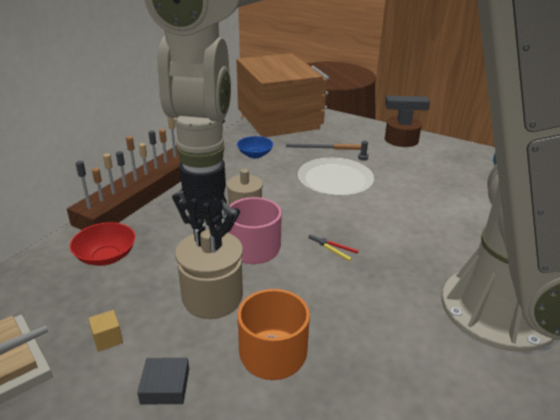

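The lid has come up off the jar, level, with a gap showing at (262,210). I'll lift on straight up, hold, and check it.

```bash
python3 -m creep '{"hand":[15,15,15,15,15],"delta_pos":[[0,0,-0.01],[0,0,-0.015],[0,0,-0.02],[0,0,-0.02],[0,0,-0.02]],"turn":[0,0,0,0,0]}'
python3 -m creep '{"hand":[15,15,15,15,15],"delta_pos":[[0,0,-0.015],[0,0,-0.01],[0,0,0],[0,0,0],[0,0,0]],"turn":[0,0,0,0,0]}'
python3 - <<'E'
from h import *
c=env.read_camera('side'); save(c,'s5.png'); P=cloud(c).reshape(-1,3); P=P[c['depth'].ravel()>0]
s=env.get_state();print(s['tcp_pos'],s['wrist_force'],s['ft_torque'],s['finger_gap'])
n=P[np.hypot(P[:,0]-.497,P[:,1]-.269)<.075]
h,e=np.histogram(n[:,2],np.arange(.08,.27,.004)); print(list(zip(e.round(3),h)))
w=env.read_camera('wrist'); save(w,'w5.png'); P=cloud(w).reshape(-1,3); P=P[w['depth'].ravel()>0]
n=P[(np.hypot(P[:,0]-.497,P[:,1]-.269)<.066)&(abs(P[:,2]-.225)<.02)]
print(len(n)); q=n[n[:,1]>.29]; A=np.c_[q[:,:2],np.ones(len(q))]; print(np.linalg.lstsq(A,q[:,2],rcond=None)[0],np.median(q[:,2]))
E
```

```text
clock: 7.77
tcp_pos: [0.4972, 0.2694, 0.2098]
orientation: [0.0, 0.708, 0.706, -0.0]
wrist_force: [0.6, -0.2, -3.6]
finger_gap: 0.0264
clock: 8.18
tcp_pos: [0.4969, 0.2693, 0.2278]
orientation: [-0.0, 0.708, 0.706, -0.001]
wrist_force: [0.3, -0.4, -3.5]
finger_gap: 0.0264
[0.49674555 0.26926258 0.22758237] [ 0.04583471  1.24471893 -2.81771042] [-0.01060825 -0.02531509  0.03305022] 0.026420667585336316
[(np.float64(0.08), np.int64(202)), (np.float64(0.084), np.int64(196)), (np.float64(0.088), np.int64(219)), (np.float64(0.092), np.int64(200)), (np.float64(0.096), np.int64(432)), (np.float64(0.1), np.int64(56)), (np.float64(0.104), np.int64(0)), (np.float64(0.108), np.int64(0)), (np.float64(0.112), np.int64(0)), (np.float64(0.116), np.int64(0)), (np.float64(0.12), np.int64(0)), (np.float64(0.124), np.int64(0)), (np.float64(0.128), np.int64(0)), (np.float64(0.132), np.int64(0)), (np.float64(0.136), np.int64(0)), (np.float64(0.14), np.int64(0)), (np.float64(0.144), np.int64(0)), (np.float64(0.148), np.int64(0)), (np.float64(0.152), np.int64(0)), (np.float64(0.156), np.int64(0)), (np.floa
[... 287 characters left out ...]
t64(0)), (np.float64(0.196), np.int64(0)), (np.float64(0.2), np.int64(37)), (np.float64(0.204), np.int64(147)), (np.float64(0.208), np.int64(1629)), (np.float64(0.212), np.int64(48)), (np.float64(0.216), np.int64(26)), (np.float64(0.22), np.int64(47)), (np.float64(0.224), np.int64(53)), (np.float64(0.228), np.int64(61)), (np.float64(0.232), np.int64(49)), (np.float64(0.236), np.int64(65)), (np.float64(0.24), np.int64(63)), (np.float64(0.244), np.int64(111)), (np.float64(0.248), np.int64(52)), (np.float64(0.252), np.int64(40)), (np.float64(0.256), np.int64(42)), (np.float64(0.26), np.int64(68)), (np.float64(0.264), np.int64(106))]
30019
[-0.00182687 -0.01115899  0.21538381] 0.2110894291420093
```

View pics/s5.png

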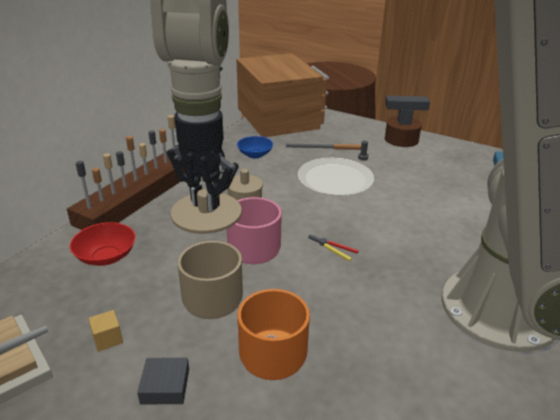

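View pics/w5.png

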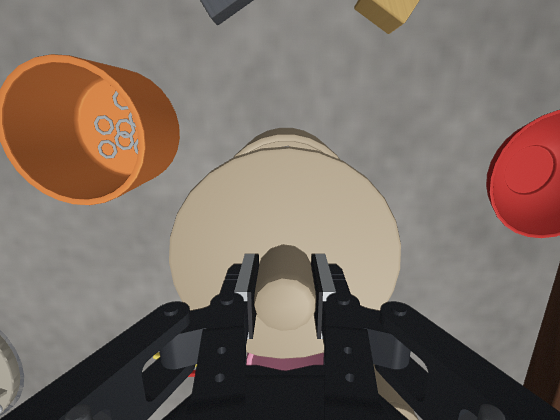

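The lid is clear, level (slope about 0.01) and held with the knob upright. The jar below is open and still standing, with its rim at 0.100. The lid's underside is at about 0.194, well above everything on the way, so I'll carry it to the plate.

```bash
python3 -m creep '{"hand":[15,15,15,15,15],"delta_pos":[[-0.015,0,0],[-0.03,0,0],[-0.04,0,0],[-0.04,0,0],[-0.04,0,0]],"turn":[0,0,0,0,0]}'
python3 -m creep '{"hand":[15,15,15,15,15],"delta_pos":[[-0.04,0,0],[-0.04,0,0],[-0.04,0,0],[-0.04,0,0],[-0.04,0,0]],"turn":[0,0,0,0,0]}'
python3 -m creep '{"hand":[15,15,15,15,15],"delta_pos":[[-0.04,-0.001,0],[-0.04,-0.001,0],[-0.04,-0.001,0],[-0.04,-0.001,0],[-0.04,-0.001,0]],"turn":[0,0,0,0,0]}'
python3 -m creep '{"hand":[15,15,15,15,15],"delta_pos":[[-0.04,0,0],[-0.04,0,0],[-0.03,0,0],[-0.015,0,0],[0,0,0]],"turn":[0,0,0,0,0]}'
python3 -m creep '{"hand":[15,15,15,15,15],"delta_pos":[[0,0,0],[0,0,0],[0,0,0],[0,0,0],[0,0,0]],"turn":[0,0,0,0,0]}'
python3 - <<'E'
from h import *
for n in ('side','scene'):
    c=env.read_camera(n); save(c,n+'6.png'); P=cloud(c).reshape(-1,3); P=P[c['depth'].ravel()>0]
    n=P[np.hypot(P[:,0]-.493,P[:,1]+.285)<.1]; l=n[abs(n[:,2]-.2095)<.006]
    print(len(l),((l.max(0)+l.min(0))/2).round(4),np.ptp(l,axis=0).round(3))
s=env.get_state();print(s['tcp_pos'],s['wrist_force'],s['finger_gap'])
w=env.read_camera('wrist'); save(w,'w6.png'); P=cloud(w).reshape(-1,3); P=P[w['depth'].ravel()>0]
n=P[P[:,2]<.03]; px=w['pixels'].reshape(-1,3)[w['depth'].ravel()>0][P[:,2]<.03]
m=(n[:,2]>.009)&(np.hypot(n[:,0]-.492,n[:,1]+.289)<.13); q=n[m]
from scipy.optimize import least_squares
r=least_squares(lambda x:np.hypot(q[:,0]-x[0],q[:,1]-x[1])-x[2],[.492,-.289,.1],loss='soft_l1',f_scale=.002);print(m.sum(),r.x)
E
```

```text
clock: 8.7
tcp_pos: [0.4963, 0.1359, 0.228]
orientation: [-0.0, 0.708, 0.707, -0.001]
wrist_force: [0.6, -0.3, -2.5]
finger_gap: 0.0266
clock: 9.12
tcp_pos: [0.4958, -0.0245, 0.2283]
orientation: [-0.0, 0.708, 0.706, -0.0]
wrist_force: [0.1, 0.1, -3.3]
finger_gap: 0.0265
clock: 9.53
tcp_pos: [0.4913, -0.1844, 0.2283]
orientation: [-0.0, 0.708, 0.706, -0.0]
wrist_force: [0.9, 0.7, -2.6]
finger_gap: 0.0262
clock: 9.95
tcp_pos: [0.4913, -0.2853, 0.2278]
orientation: [-0.0, 0.709, 0.705, -0.0]
wrist_force: [1.4, 0.3, -3.6]
finger_gap: 0.0265
clock: 10.37
tcp_pos: [0.4923, -0.2814, 0.2289]
orientation: [0.0, 0.707, 0.707, 0.0]
wrist_force: [0.6, -0.2, -2.6]
finger_gap: 0.0259
671 [ 0.4907 -0.2776  0.2095] [0.121 0.124 0.012]
1971 [ 0.4947 -0.283   0.2094] [0.126 0.123 0.012]
[ 0.49227766 -0.28178371  0.22890859] [ 0.24739412 -0.73967776 -2.9409982 ] 0.02629029178405624
3954 [ 0.4915961  -0.29102503  0.09790543]
```

View pics/scene6.png

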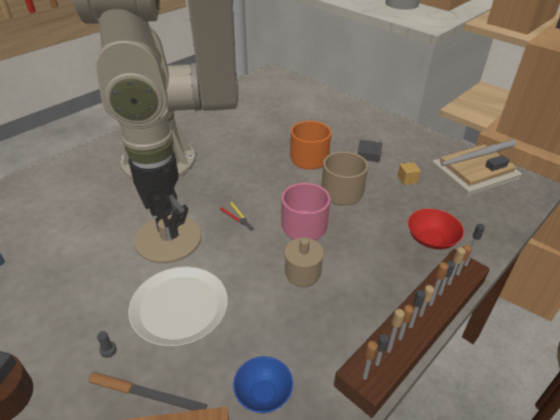

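View pics/w6.png

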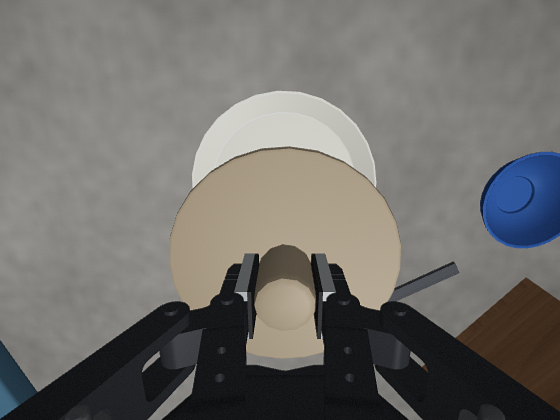

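The lid hangs level over the plate, and the plate's centre from all three cameras is about (0.492, -0.290). The tool is at y = -0.282, so I'll shift 8 mm and go down to about 8 mm above the plate floor.

```bash
python3 -m creep '{"hand":[15,15,15,15,15],"delta_pos":[[-0.005,0,0.01],[-0.005,0,0.02],[0,0,0.025],[0,0,0.025],[0,0,0.025]],"turn":[0,0,0,0,0]}'
python3 -m creep '{"hand":[15,15,15,15,15],"delta_pos":[[0,0,0.025],[0,0,0.025],[0,0,0.02],[0,0,0.015],[0,0,0.01]],"turn":[0,0,0,0,0]}'
python3 -m creep '{"hand":[15,15,15,15,15],"delta_pos":[[0,0,0.01],[0,0,0.01],[0,0,0.005],[0,0,0],[0,0,0]],"turn":[0,0,0,0,0]}'
python3 - <<'E'
from h import *
s=env.get_state();print(s['tcp_pos'],s['wrist_force'],s['finger_gap'])
w=env.read_camera('wrist'); save(w,'w7.png');c=env.read_camera('scene')
cv2.imwrite('pics/sc7.png',cv2.resize(c['pixels'][200:360,80:280,::-1],None,fx=3,fy=3))
E
```

```text
clock: 10.93
tcp_pos: [0.492, -0.2908, 0.1434]
orientation: [0.0, 0.708, 0.706, -0.0]
wrist_force: [0.9, -0.1, -3.8]
finger_gap: 0.0261
clock: 11.35
tcp_pos: [0.4911, -0.29, 0.0664]
orientation: [-0.001, 0.708, 0.706, -0.0]
wrist_force: [0.1, 0.5, -2.4]
finger_gap: 0.0261
clock: 11.77
tcp_pos: [0.4923, -0.2906, 0.0489]
orientation: [0.0, 0.708, 0.706, -0.0]
wrist_force: [-0.8, -0.4, -2.9]
finger_gap: 0.0261
[ 0.49225547 -0.29063347  0.04890717] [-0.83625365 -0.36573635 -2.85981335] 0.026125696859788227
```

View pics/w7.png

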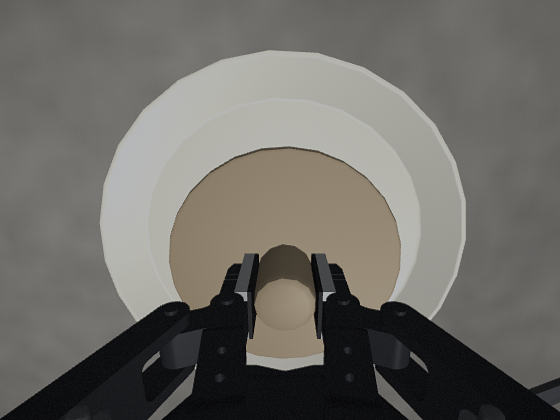

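View pics/sc7.png

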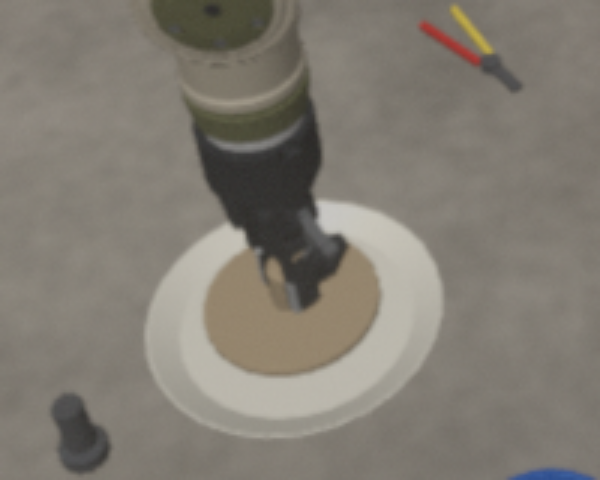

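The lid is centred over the plate floor (lid about (250,285) in the wrist view), about 10 mm up. I'll finish the descent in small steps.

```bash
python3 -m creep '{"hand":[15,15,15,15,15],"delta_pos":[[0,0,0.004],[0,0,0.003],[0,0,0.003],[0,0,0.001],[0,0,0]],"turn":[0,0,0,0,0]}'
python3 -m creep '{"hand":[15,15,15,15,15],"delta_pos":[[0,0,0.001],[0,0,0],[0,0,0.001],[0,0,0],[0,0,0]],"turn":[0,0,0,0,0]}'
```

```text
clock: 12.28
tcp_pos: [0.4918, -0.2903, 0.0395]
orientation: [-0.0, 0.708, 0.706, -0.0]
wrist_force: [-0.4, 0.0, -2.7]
finger_gap: 0.0263
clock: 12.7
tcp_pos: [0.4921, -0.2905, 0.0383]
orientation: [0.0, 0.708, 0.706, -0.0]
wrist_force: [-1.0, -0.3, -3.0]
finger_gap: 0.026
```

Still bearing the full weight, so not down yet. I'll go on in steps of about 0.8 mm.

```bash
python3 -m creep '{"hand":[15,15,15,15,15],"delta_pos":[[0,0,0.001],[0,0,0],[0,0,0],[0,0,0],[0,0,0]],"turn":[0,0,0,0,0]}'
python3 -m creep '{"hand":[15,15,15,15,15],"delta_pos":[[0,0,0.001],[0,0,0],[0,0,0],[0,0,0],[0,0,0]],"turn":[0,0,0,0,0]}'
```

```text
clock: 13.12
tcp_pos: [0.4922, -0.2906, 0.0378]
orientation: [0.0, 0.708, 0.706, -0.0]
wrist_force: [-0.8, 0.6, 0.5]
finger_gap: 0.0263
clock: 13.53
tcp_pos: [0.4922, -0.2906, 0.0378]
orientation: [0.0, 0.708, 0.706, -0.0]
wrist_force: [-2.2, 1.6, 7.4]
finger_gap: 0.0263
```

The lid is down: the force changed sign at TCP z 0.0378. I'll back off the last step, open gently and rise.

```bash
python3 -m creep '{"hand":[15,15,28,32,36],"delta_pos":[[0,0,-0.001],[0,0,0],[0,0,0],[0,0,0],[0,0,0]],"turn":[0,0,0,0,0]}' 20
python3 -m creep '{"hand":[45,55,65,65,65],"delta_pos":[[0,0,0],[0,0,0],[0,0,0],[0,0,0],[0,0,0]],"turn":[0,0,0,0,0]}'
python3 -m creep '{"hand":[65,65,65,65,65],"delta_pos":[[0,0,-0.01],[0,0,-0.02],[0,0,-0.03],[0,0,-0.04],[0,0,-0.04]],"turn":[0,0,0,0,0]}'
python3 -m creep '{"hand":[65,65,65,65,65],"delta_pos":[[0,0,-0.03],[0,0,-0.02],[0,0,0],[0,0,0],[0,0,0]],"turn":[0,0,0,0,0]}'
python3 - <<'E'
from h import *
w=env.read_camera('wrist'); save(w,'w8.png'); P=cloud(w).reshape(-1,3); P=P[w['depth'].ravel()>0]
c=env.read_camera('side'); save(c,'s8.png'); 
for nm,Q in (('wrist',P),('side',cloud(c).reshape(-1,3)),('scene',cloud(env.read_camera('scene')).reshape(-1,3))):
    n=Q[np.hypot(Q[:,0]-.492,Q[:,1]+.29)<.115]
    l=n[abs(n[:,2]-.021)<.004]; l=l[np.hypot(l[:,0]-.492,l[:,1]+.29)<.08]; k=n[abs(n[:,2]-.056)<.005]
    print(nm,len(l),((l.max(0)+l.min(0))/2).round(4),np.ptp(l,axis=0).round(3),'slope',np.linalg.lstsq(np.c_[l[:,:2],np.ones(len(l))],l[:,2],rcond=None)[0].round(3),'knob',len(k),np.median(k,0).round(4))
    for m,x,y,z in (('jar',.497,.269,.1),('smalllid',.62,-.0335,.078)):
        j=Q[(np.hypot(Q[:,0]-x,Q[:,1]-y)<.08)&(abs(Q[:,2]-z)<.005)]
        if len(j): print(m,len(j),((j.max(0)+j.min(0))/2).round(4),np.ptp(j,axis=0).round(3))
E
```

```text
clock: 13.95
tcp_pos: [0.4923, -0.2907, 0.0375]
orientation: [0.0, 0.708, 0.706, 0.0]
wrist_force: [-0.5, 0.8, -0.1]
finger_gap: 0.0358
clock: 14.37
tcp_pos: [0.4921, -0.2905, 0.0375]
orientation: [0.0, 0.708, 0.706, -0.0]
wrist_force: [-0.8, 0.3, 0.1]
finger_gap: 0.0649
clock: 14.78
tcp_pos: [0.4915, -0.29, 0.1507]
orientation: [-0.001, 0.708, 0.706, -0.0]
wrist_force: [1.1, -1.0, 0.0]
finger_gap: 0.0651
clock: 15.2
tcp_pos: [0.4917, -0.2902, 0.1888]
orientation: [-0.0, 0.708, 0.706, -0.0]
wrist_force: [-0.1, -0.1, 0.4]
finger_gap: 0.0653
wrist 10801 [ 0.4925 -0.2915  0.0205] [0.123 0.123 0.007] slope [ 0.    -0.001  0.021] knob 724 [ 0.4924 -0.29    0.057 ]
side 666 [ 0.4912 -0.2901  0.0209] [0.122 0.127 0.008] slope [0.001 0.002 0.02 ] knob 43 [ 0.4904 -0.2868  0.055 ]
jar 540 [0.4971 0.2702 0.0988] [0.121 0.121 0.008]
smalllid 489 [ 0.6188 -0.0314  0.078 ] [0.088 0.09  0.01 ]
scene 1771 [ 0.4952 -0.2924  0.0209] [0.123 0.122 0.008] slope [ 0.    -0.001  0.019] knob 111 [ 0.4964 -0.2927  0.0545]
jar 206 [0.5015 0.2672 0.0983] [0.121 0.12  0.007]
smalllid 767 [ 0.6229 -0.0341  0.0778] [0.088 0.089 0.009]
```

View pics/w8.png

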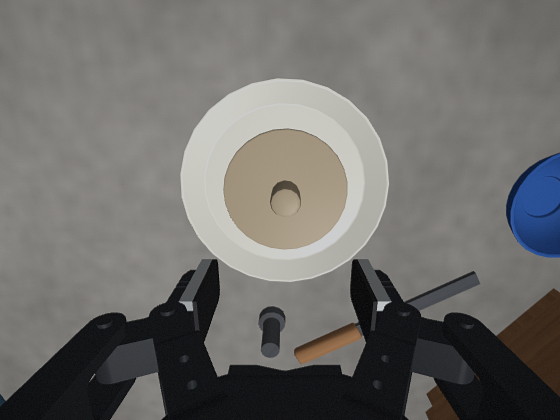

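View pics/s8.png

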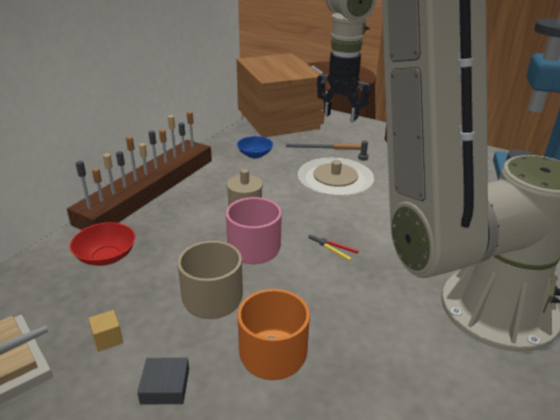

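The lid lies flat and centred on the plate with its knob up (wrist view (190,285)). The jar stands open, the small jar is unchanged, and the gripper is clear of everything.

```bash
python3 -c "
from workcell import env
print(env.hand_in())"
```

```text
the job is handed in; nothing more can be done
None
```

I lifted the large jar's lid straight off by its knob, carried it level to the white plate, set it down gently, let go and raised the gripper. I then handed the job in at about 15 s of the 42 s allowed.

The last checks, made before handing in:
- **Lid:** it lies flat (slope about 0.002 or less), knob up, within about 3 mm of the plate's centre. Its top face is at 21 mm, as expected with the lid resting on the plate floor.
- **Large jar:** it stands open, with its rim centre within 1–2 mm of where the lid was centred before the lift.
- **Small jar:** its lid is on and its measured position is unchanged to within 1–2 mm.
- **Plate:** I did not fit its position again after the release, but in the pictures it shows no shift.
- **Forces:** the highest wrist force in the readings was about 8 N, when the lid touched down.

No check failed. The cameras disagreed with each other by up to about 5 mm, well inside the limits. The hand-in gives no verdict.

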